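# Brace the lift, load the dish and pump it up to the dispensing head

## Task

Swing the yellow brace of the lift out until it snaps home in its end detent, then set the blue-lidded dish, kept upright, on the foil disc under the dispensing head, wholly inside the dark ring, and let go of it. Then pump the red lever with full strokes, each down to its stop and all the way back up, until the disc is fully raised, the dish still standing in the ring. Leave all other things on the bench where they are.

Things in the scene. Friction and masses are not known exactly. Their poses are not given: they have to be found in the camera images.
- lift: the fixed lifting machine on a white base plate 200 x 290 mm. Origin: on the bench under the disc's axis, z up, its -x side is the front, roughly facing the robot. In its frame: aluminium mast 30 x 30 x 370 mm at (85, 118) mm; grey housing 120 x 120 mm, 43 mm high, under the disc; blue lever cheeks at x -45 to 45, y -99 to -151 mm, 120 mm high.
- head_edge (a point): middle of the lower front edge of the white head overhanging the disc: 200 mm above the bench, 3 mm before the disc's axis. The head spans y -85 to 130 mm of the lift's frame, 33 mm deep; behind its edge a nozzle hangs to 172 mm above the bench, 22 mm behind the axis. No room for an upright gripper over the disc: tilt the tool about 35 degrees, coming from the lift's front.
- stage (a joint): height of the disc, m: 0 lowest, about 0.056 fully raised (the ratchet then lifts no further). It starts between 0 and 0.012. Each full stroke of the lever raises it by about 16 mm (8 to 20) and it stays up by itself.
- ring_centre (a point): centre of the dark ring on top of the foil-covered aluminium disc; z up. Disc 160 mm diameter, 20 mm thick; its top is 70 mm above the bench at stage 0. The ring's inner diameter is 82 mm.
- lever (a joint): angle of the pump lever, rad: 0 up at rest (a spring returns it), 0.74 down at its stop; a full stroke goes beyond 0.66 and back under 0.1. It takes about 5 to 10 N at the grip.
- lever_grip (a point): centre of the red cross grip at the end of the pump lever: a cylinder 22 mm diameter, 80 mm long, lying along the lift's y. About 163 mm above the bench when up, 47 mm when down.
- lever_pivot (a point): pivot of the pump lever, axis along the lift's y, 70 mm above the bench; the grip's centre swings on a radius of 165 mm about it, on the front (-x) side.
- brace (a joint): angle of the brace, rad: 0 folded (pointing to the lift's +y along its front), grows as it swings out anticlockwise from above, 1.55 fully out (pointing to the lift's -x) at its stop. It must pass a spring detent at about 1.4 (about 2 N at the knob), after which it snaps to the stop and stays. It starts between 0 and 0.4.
- brace_knob (a point): centre of the top of the black upright knob at the end of the yellow brace: a post 18 mm diameter, from 26 to 84 mm above the bench.
- brace_hinge (a point): point on the brace's vertical hinge axis, 45 mm above the bench; the knob's axis is 100 mm from it.
- dish_blue: closed round glass dish with a blue lid, 54 mm diameter, 26 mm high, 70 g. Origin: centre of its underside; z up. It stands on the bench left or right of the lift, in one of three places shared with the yellow- and green-lidded dishes.
- dish_yellow: like the blue one but with a yellow lid; leave alone. Origin: centre of its underside.
- dish_green: like the blue one but with a green lid; leave alone. Origin: centre of its underside.
- screwdriver: screwdriver lying on the bench in front of the robot; leave alone. Origin: under its middle.
- wrench: wrench lying on the bench; leave alone. Origin: under its middle.
- beaker: open glass beaker, 68 mm diameter, 85 mm high; leave alone. Origin: centre of its underside.
- bottle: amber glass bottle, 56 mm diameter, 130 mm high; leave alone. Origin: centre of its underside.
- carton: cardboard carton 90 x 70 x 50 mm; leave alone. Origin: centre of its underside.
Not all that is in view belongs to the job. What is shaped like the dish_blue but orange or pink is not meant.

How it is judged (in metres and radians):
On the way, in this order (a step that is already met when the one before it is completed fails the run):
1. the brace is swung out and seated in its end detent (value of joint brace above 1.45 rad), for 0.3 s.
2. the blue-lidded dish stands on the disc inside the dark ring, let go (horizontal distance between dish_blue and ring_centre below 0.015 m and z of dish_blue in the frame of ring_centre between -0.004 and 0.004 m and angle between dish_blue's own z axis and vertical below 0.1 rad and contact force between the fingers and dish_blue below 0.05 N), for 0.3 s.
3. first full stroke: lever down to its stop (value of joint lever above 0.66 rad), for 0.05 s.
4. lever back up after the first stroke (value of joint lever below 0.1 rad), for 0.05 s.
5. second full stroke: lever down to its stop (value of joint lever above 0.66 rad), for 0.05 s.
6. lever back up after the second stroke (value of joint lever below 0.1 rad), for 0.05 s.
7. third full stroke: lever down to its stop (value of joint lever above 0.66 rad), for 0.05 s.
8. lever back up after the third stroke (value of joint lever below 0.1 rad), for 0.05 s.
At the end, for the whole second after the job is handed in: the disc is raised to at least 50 mm of its 56 mm travel, the blue-lidded dish stands upright and still on it with its centre within 15 mm of the ring's centre, the brace is seated (beyond 1.45 rad) and the lever is back up (below 0.1 rad) (horizontal distance between dish_blue and ring_centre below 0.015 m and z of dish_blue in the frame of ring_centre between -0.004 and 0.004 m and angle between dish_blue's own z axis and vertical below 0.1 rad and value of joint stage above 0.05 m and value of joint brace above 1.45 rad and value of joint lever below 0.1 rad and linear speed of dish_blue below 0.02 m/s); the robot touches nothing.
It fails at once if another thing on the bench was moved by more than 30 mm (distance of any of dish_yellow, dish_green, screwdriver, wrench, beaker, bottle, carton from where it was at the start of the episode above 0.03 m).
It fails at once if the blue-lidded dish was tipped by more than 35 degrees (angle between dish_blue's own z axis and vertical above 0.61 rad).
It also fails if it takes over 72 s, if anything falls off the work surface, if the arm or the gripper's body presses on something with over 40 N, if the wrist force passes 120 N, or if a joint passes its speed limit or range.

## Robot

A 6-joint arm with a two-finger parallel gripper is mounted at the origin on the work surface. World frame = base frame: x ahead of the robot, y to its left, z up, the work surface at z = 0. Lengths are in m, angles in degrees, forces in N, time in s.
With the tool pointing down it reaches from about 0.25 to 0.725 m from the base axis. Payload 9.7 kg.
Tool frame: the origin (TCP) lies midway between the tips of the shut fingers; the grasp point (between the pads) lies 19 mm behind it; z points along the fingers, y is the line along which they close (so a half turn about z gives the same grasp; the last joint's range is limited). The gripper opens to 85 mm and grips with 20 to 120 N. Pads are 22 mm wide; open, the fingers measure 114 mm over their backs; the gripper's body (76 mm by 85 mm) begins 54 mm behind the grasp point. The pads swing forward as they close: fully open they stand 13 mm farther back than shut.
Start: joints at [75, 4.979, 10.078, 95.1, 0, 90], TCP at [0.142, 0.531, 0.231] pointing down, gripper open.
Joint ranges: [-179.16, 179.16], [-48.56, 103.87], [-65.8, 70.77], [-126.05, 130.52], [-82.76, 87.17], [-180, 180]. Speed limits (degrees/s): [127.2, 127.2, 147.25, 180, 180, 180].

## Interface

Orientations are given as [roll, pitch, yaw] about the fixed x, y, z axes, in that order (R = Rz(yaw) Ry(pitch) Rx(roll)).
In Python, from workcell import readout, imaging, bot, spotter gives the robot as it stands.
- The arm moves only by the shell command python3 -m jog 'ROWS' [FORCE]. ROWS is JSON, a list of rows, each an object with "rotation": the turn, a rotation vector about the world's x, y, z in degrees, a list of three; "translation": the shift along the world's x, y, z in mm, a list of three; "grip": the finger opening in mm, from 0 to 85.4. In form: [{"rotation": [wx, wy, wz], "translation": [dx, dy, dz], "grip": grip}, ...]. A call has 1 to 20 rows; each row is the pose to reach, as a shift and turn from the pose commanded when the call began; what a row does not reach only later rows make up. A row lasts 1/10 s, in which the tool goes at most 50 mm and 8.59 degrees, less where a joint would pass 70% of its speed; a pose out of reach is approached as far as the arm can. A call with a gripper value outside its range is refused whole. The fingers move at their own pace and stop on an object; FORCE is the grip in N (left out, the last holds). Time passes only in rows, so rows that repeat a pose let the fingers close. It gives the time, the measured TCP pose, the force, the opening and the grip force at its end, in the units of the state.
- readout.get_obs(): the state, without advancing time (a new reading comes with each control period).
- imaging.camera(name): name is "scene" or "top" or "wrist"; returns (picture, depth): 420x560x3 uint8, red, green, blue; 420x560 float32, m along the optical axis (not along the pixel's ray), 0 where there is no reading.
- imaging.camera_info(name): a dict with "vertical_fov" (degrees; the focal length in pixels is half the picture's height over the tangent of half this angle, whatever the lens; pixels are square), "cx", "cy" (the principal point, pixels), "extrinsics" (4x4, takes a point from camera to world coordinates); the wrist camera has in their place "tool_from_camera" (4x4, takes a point from camera to tool coordinates, whose origin is the TCP and whose axes are the flange's). Camera axes: x right, y down, z forward; pixel columns grow to the right and rows downward; lengths in m; the calibration is good to about 2 mm. A picture is of the moment at which its call begins: read the wrist's pose just before it. camera_info takes no time and is no camera call.
- bot.job_done(): hands the job in; it is judged then, once.
Trained networks look in the newest picture that a camera, given by its name, has taken for a name from the list of things; names that differ only in an ending like _2 or _b are one class to them, and where a whole thing is asked for, a point or a joint stands for the part that bears it (a point fixed in the world has none). Each returns a list of dicts, best first, with "confidence" (0 to 1); they miss things now and then, are a little off and sometimes report something else, mostly with a low value. They report only what shows in the picture. A call takes as long as a camera call. They do not tell look-alikes from the thing itself.
- spotter.spot_in(camera, target): "box" ([centre column, centre row, width, height] in pixels, round what is visible of it).
- spotter.mark_of(camera, target): "uv" ([column, row] in pixels: a listed point, or the origin of a listed thing).
The state is a dict: "time": time; "q": joint angles; "qd": joint speeds; "joint_efforts": joint torques, N m; "ee_pos": TCP position; "tcp_rot": TCP orientation; "wrist_force": force on the tool from outside, world axes, zero at the start; "torque": the same for the moment, N m; "opening": finger opening in m; "grasp_force": force on a finger pad.
Only numpy, scipy, OpenCV 4.12 (cv2) and the standard library are available. Lean on these libraries where they do the work, as an engineer would, in place of code of your own. Each camera call takes 0.05 s, during which the arm holds its last target. There are 200 camera calls.

## Working session

There is one attempt and no reset: what is moved stays moved. The work goes in short steps, Python scripts to look and compute and a shell command to move; the robot and the scene stay as the last step left them, time stands still between calls to the robot, and variables do not carry over. Pictures are saved under pics/ and viewed, at most 10 in all, crops included, and the job is handed in when it is done.

```bash
mkdir -p pics
cat > h.py <<'E'
import numpy as np, cv2
from workcell import readout, imaging, bot, spotter
from scipy.spatial.transform import Rotation as R
def ext(n):
    i=imaging.camera_info(n)
    if 'extrinsics' in i: return i,np.array(i['extrinsics'])
    o=readout.get_obs(); T=np.eye(4); T[:3,3]=o['ee_pos']; T[:3,:3]=R.from_euler('xyz',o['tcp_rot'],degrees=True).as_matrix()
    return i,T@np.array(i['tool_from_camera'])
def ray(n,uv):
    i,T=ext(n); f=210/np.tan(np.radians(i['vertical_fov']/2))
    d=np.array([(uv[0]-i['cx'])/f,(uv[1]-i['cy'])/f,1.]); return T[:3,3],T[:3,:3]@d
def onz(n,uv,z):
    c,d=ray(n,uv); return c+d*(z-c[2])/d[2]
def cloud(n,dep):
    i,T=ext(n); f=210/np.tan(np.radians(i['vertical_fov']/2))
    v,u=np.mgrid[:420,:560]; P=np.stack([(u-i['cx'])/f*dep,(v-i['cy'])/f*dep,dep],-1)
    return P@T[:3,:3].T+T[:3,3]
E
python3 - <<'E'
from h import *
np.set_printoptions(precision=3,suppress=True)
o=readout.get_obs(); print({k:np.round(v,3) for k,v in o.items()})
for n in ['scene','top']:
    im,d=imaging.camera(n); cv2.imwrite(f'pics/{n}0.png',im[...,::-1]); np.savez(f'{n}.npz',im=im,d=d)
    i=imaging.camera_info(n); print(n,i)
    P=cloud(n,d)
    for t in ['dish_blue','dish_yellow','dish_green','ring_centre','lever_grip','lever_pivot','brace_knob','brace_hinge','head_edge']:
        for r in spotter.mark_of(n,t)[:2]:
            u,v=np.round(r['uv']).astype(int); print(n,t,round(r['confidence'],2),u,v,P[min(v,419),min(u,559)])
E
```

```text
{'time': np.float64(0.0), 'q': array([75.002,  5.01 , 10.037, 95.1  ,  0.001, 90.   ]), 'qd': array([ 0.087,  0.034, -0.055, -0.031,  0.047,  0.049]), 'joint_efforts': array([ -0.   , -52.039,  46.48 ,   0.016,  -0.   ,  -0.   ]), 'ee_pos': array([0.142, 0.531, 0.231]), 'tcp_rot': array([-179.928,   -0.001,  165.002]), 'wrist_force': array([-0.402, -0.456, -0.552]), 'torque': array([-0.002, -0.014,  0.036]), 'grasp_force': np.float64(0.0), 'opening': np.float64(0.085)}
scene {'vertical_fov': 50.8854420449804, 'cx': 271.77710862869026, 'cy': 216.1622957837329, 'extrinsics': array([[-0.512,  0.428, -0.745,  1.536],
       [ 0.859,  0.273, -0.433,  0.607],
       [ 0.018, -0.862, -0.507,  0.836],
       [ 0.   ,  0.   ,  0.   ,  1.   ]])}
scene dish_blue 0.61 331 319 [0.712 0.314 0.022]
scene dish_blue 0.52 312 293 [0.645 0.225 0.022]
scene dish_yellow 0.44 186 222 [ 0.526 -0.334  0.013]
scene dish_green 0.76 370 278 [0.498 0.342 0.026]
scene dish_green 0.66 286 241 [0.532 0.076 0.081]
scene ring_centre 0.68 233 249 [ 0.644 -0.044  0.072]
scene lever_pivot 0.74 208 236 [ 0.642 -0.141  0
[... 436 characters left out ...]
       [ 0.   ,  0.   ,  0.   ,  1.   ]])}
top dish_blue 0.74 433 156 [ 0.699 -0.353  0.088]
top dish_blue 0.54 182 205 [0.584 0.323 0.032]
top dish_yellow 0.73 427 230 [ 0.507 -0.346  0.027]
top dish_green 0.65 178 250 [0.461 0.333 0.029]
top ring_centre 0.92 315 179 [ 0.644 -0.041  0.074]
top ring_centre 0.53 366 236 [ 0.486 -0.157  0.176]
top lever_grip 0.64 366 236 [ 0.486 -0.157  0.176]
top lever_pivot 0.86 366 187 [ 0.62  -0.175  0.081]
top lever_pivot 0.66 304 214 [ 0.555 -0.011  0.027]
top brace_knob 0.91 271 223 [0.528 0.078 0.082]
top brace_hinge 0.86 309 216 [ 0.549 -0.025  0.028]
top brace_hinge 0.26 396 278 [ 0.377 -0.262  0.004]
top head_edge 0.79 320 170 [ 0.644 -0.045  0.212]
```

View pics/top0.png

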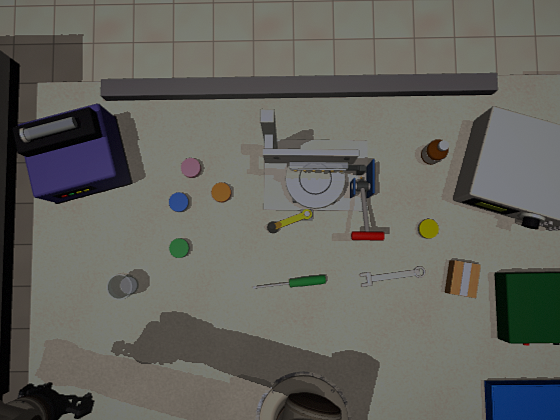

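View pics/scene0.png

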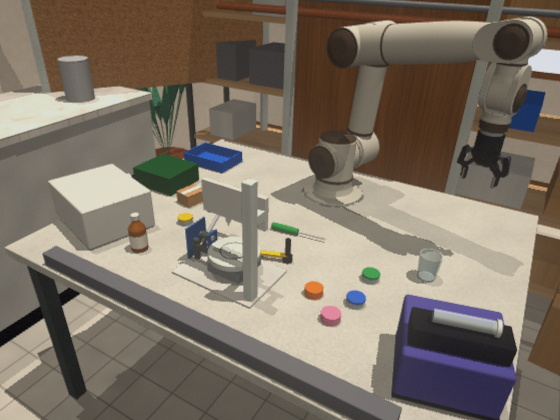

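Top view: the candidates are blue (179,202), pink (191,167), orange (221,192), green (179,247) and yellow (428,229). I choose blue at (179,202). The brace runs from its hinge at (309,215) to its knob at (272,226). The grip is at (368,236) and the ring at (316,179).

Run:
```python
from h import *
np.set_printoptions(precision=4,suppress=True)
z=np.load('top.npz'); im,d=z['im'],z['d']; P=cloud('top',d)
cv2.imwrite('pics/crop1.png',cv2.resize(im[130:290,150:400],None,fx=3.2,fy=3.2,interpolation=cv2.INTER_CUBIC)[:, :, ::-1])
hsv=cv2.cvtColor(im,cv2.COLOR_RGB2HSV)
def seg(nm,lo,hi,box,pz,n='top',hsv=hsv,P=P):
    m=cv2.inRange(hsv,np.array(lo),np.array(hi)); k=np.zeros_like(m); a,b,c,e=box; k[b:e,a:c]=m[b:e,a:c]
    v,u=np.nonzero(k); uv=[(u.min()+u.max())/2,(v.min()+v.max())/2]
    print(nm,len(u),uv,'mean',u.mean(),v.mean(),onz(n,[u.mean(),v.mean()],pz),'cloud med',np.median(P[v,u],0), 'ang',cv2.minAreaRect(np.stack([u,v],1).astype(np.float32)))
    return u,v
seg('blue',[100,120,60],[130,255,255],(160,185,200,220),.026)
seg('green',[40,100,40],[90,255,255],(160,230,200,265),.026)
u,v=seg('red',[0,150,80],[8,255,255],(330,220,400,250),.174)
seg('yellowbrace',[20,130,60],[35,255,255],(260,200,320,240),.045)
seg('bluecheek',[100,100,20],[130,255,255],(345,150,385,205),.12)
zs=np.load('scene.npz'); hs=cv2.cvtColor(zs['im'],cv2.COLOR_RGB2HSV); Ps=cloud('scene',zs['d'])
seg('blueS',[100,120,60],[130,255,255],(340,285,368,310),.026,'scene',hs,Ps)
# knob top
m=(P[...,2]>.06)&(P[...,2]<.1)&(np.abs(P[...,0]-.525)<.04)&(np.abs(P[...,1]-.075)<.04); print('knob',m.sum(),P[m].mean(0))
# disc plate top
m=(P[...,2]>.062)&(P[...,2]<.09)&(np.hypot(P[...,0]-.64,P[...,1]+.042)<.09); print('disc z',np.median(P[m][:,2]),m.sum())
# head top 
m=(P[...,2]>.2)&(P[...,0]>.55)&(P[...,0]<.85)&(np.abs(P[...,1])<.2)
print('z hist',np.histogram(P[m][:,2],bins=12))
q=P[m&(P[...,2]<.3)][:,:2]; print('head rect',cv2.minAreaRect((q*1000).astype(np.float32)))
m=(P[...,2]>.12)&(P[...,0]>.40)&(P[...,0]<.53)&(P[...,1]<-.05)&(P[...,1]>-.25); print('grip rect',cv2.minAreaRect((P[m][:,:2]*1000).astype(np.float32)),P[m][:,2].max())
```

```text
blue 289 [np.float64(178.0), np.float64(202.0)] mean 178.06920415224914 201.71626297577853 [0.5938 0.3348 0.026 ] cloud med [0.5931 0.3345 0.0279] ang ((178.0, 202.0), (18.0, 18.0), 90.0)
green 288 [np.float64(178.5), np.float64(248.0)] mean 178.52430555555554 247.75347222222223 [0.4672 0.3328 0.026 ] cloud med [0.4667 0.3322 0.0276] ang ((178.50001525878906, 247.50003051757812), (18.384777069091797, 18.384777069091797), 45.0)
red 245 [np.float64(367.5), np.float64(235.5)] mean 367.2040816326531 235.62857142857143 [ 0.4874 -0.1598  0.174 ] cloud med [ 0.4868 -0.1595  0.1738] ang ((367.5, 235.5), (7.0, 31.0), 90.0)
yellowbrace 232 [np.float64(292.5), np.float64(218.5)] mean 292.87068965517244 218.9956896551724 [0.5405 0.0195 0.045 ] cloud med [0.5417 0.019  0.0276] ang ((292.3732604980469, 218.05702209472656), (9.4863862991333, 39.173553466796875), 72.12129974365234)
bluecheek 305 [np.float64(362.0), np.float64(178.0)] mean 366.7245901639344 179.8655737704918 [ 0.6331 -0.1709  0.12  ] cloud med [ 0.6376 -0.186   0.0914] ang ((362.0, 178.0), (38.0, 24.0), 90.0)
blueS 185 [np.float64(355.5), np.float64(297.0)] mean 355.76216216216216 296.76756756756754 [0.599  0.3376 0.026 ] cloud med [0.5991 0.3376 0.0253] ang ((355.5, 297.0), (12.0, 17.0), 90.0)
knob 39 [0.5211 0.0748 0.0845]
disc z 0.07387207274073382 1845
z hist (array([116, 523, 115, 115, 241, 159, 720,  39,  24,  26,  24, 210]), array([0.2037, 0.2182, 0.2328, 0.2473, 0.2618, 0.2763, 0.2909, 0.3054,
       0.3199, 0.3344, 0.349 , 0.3635, 0.378 ]))
head rect ((672.6168212890625, -10.7972412109375), (222.85523986816406, 83.84556579589844), 68.83842468261719)
grip rect ((503.14752197265625, -161.96099853515625), (79.42382049560547, 50.103614807128906), 87.27201843261719) 0.18233140152840455
```

View pics/crop1.png

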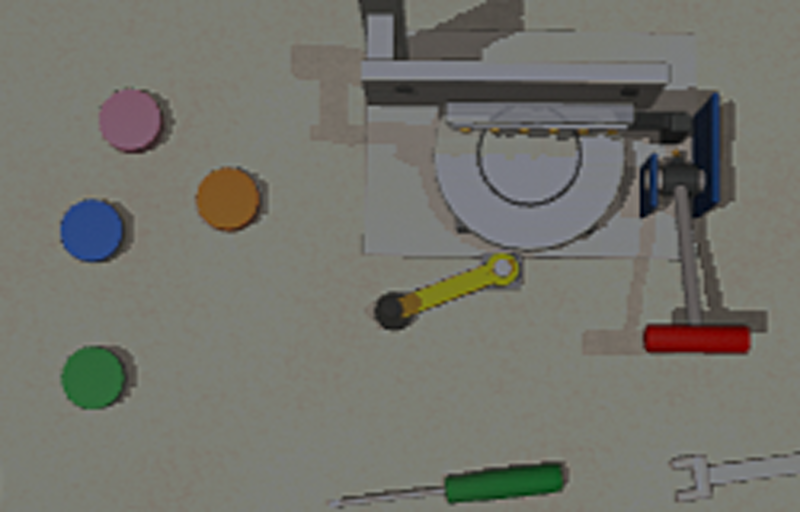

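The crop shows the blue lid at crop (92,230), with pink, orange and green clearly separate, so the choice is confirmed. The lift's yaw is about -2°. Next I go to the brace knob.

```bash
python3 -m jog '[{"rotation":[0,0,-8],"translation":[30,-35,0],"grip":60},{"rotation":[0,0,-16],"translation":[60,-72,0],"grip":60},{"rotation":[0,0,-24],"translation":[90,-108,0],"grip":60},{"rotation":[0,0,-32],"translation":[120,-144,0],"grip":60},{"rotation":[0,0,-40],"translation":[150,-180,0],"grip":60},{"rotation":[0,0,-48],"translation":[180,-216,0],"grip":60},{"rotation":[0,0,-56],"translation":[210,-252,0],"grip":60},{"rotation":[0,0,-56],"translation":[240,-288,-20],"grip":60},{"rotation":[0,0,-56],"translation":[270,-325,-40],"grip":60},{"rotation":[0,0,-56],"translation":[300,-361,-60],"grip":60},{"rotation":[0,0,-56],"translation":[330,-397,-80],"grip":60},{"rotation":[0,0,-56],"translation":[360,-433,-80],"grip":60},{"rotation":[0,0,-56],"translation":[379,-456,-80],"grip":60},{"rotation":[0,0,-56],"translation":[379,-456,-80],"grip":60},{"rotation":[0,0,-56],"translation":[379,-456,-80],"grip":60}]'
python3 - <<'E'
from h import *
np.set_printoptions(precision=4,suppress=True)
o=readout.get_obs(); print(o['q'],o['ee_pos'],o['tcp_rot'])
a=onz('top',[272.8,227.2],.084);b=onz('top',[306.9,213.75],.05);c=onz('top',[315.3,178.75],.074)
print('knob',a,'hinge',b,'ring',c,np.hypot(*(a-b)[:2]))
im,d=imaging.camera('wrist'); cv2.imwrite('pics/w1.png',im[...,::-1]); P=cloud('wrist',d)
for t in ['brace_knob','brace_hinge']:
  for r in spotter.mark_of('wrist',t)[:1]:print(t,r,onz('wrist',r['uv'],.084 if 'knob' in t else .045))
m=(P[...,2]>.079)&(P[...,2]<.09)&(np.hypot(P[...,0]-.52,P[...,1]-.075)<.025); print(m.sum(),P[m].mean(0) if m.any() else '')
E
```

```text
time: 2.5
ee_pos: [0.5214, 0.0747, 0.151]
tcp_rot: [-180.0, -0.0, 108.9]
wrist_force: [0.2, 0.8, -0.8]
opening: 0.0601
grasp_force: 0.0
[ 8.1487  0.9521 -2.9969 86.0905  0.0105 79.2436] [0.5214 0.0747 0.151 ] [-179.9631   -0.0177  108.9051]
knob [0.5166 0.0729 0.084 ] hinge [ 0.5538 -0.0185  0.05  ] ring [ 0.645  -0.0414  0.074 ] 0.09869686764904784
brace_knob {'uv': [284.2, 215.3], 'confidence': 0.71} [0.5213 0.0796 0.084 ]
brace_hinge {'uv': [284.2, 319.4], 'confidence': 0.86} [ 0.5555 -0.0185  0.045 ]
594 [0.5213 0.0785 0.0847]
```

```bash
python3 -m jog '[{"rotation":[0,0,0],"translation":[-2,3,-40],"grip":60},{"rotation":[0,0,0],"translation":[-2,3,-75],"grip":60},{"rotation":[0,0,0],"translation":[-2,3,-104],"grip":60},{"rotation":[0,0,0],"translation":[-2,3,-104],"grip":28},{"rotation":[0,0,0],"translation":[-2,3,-104],"grip":28},{"rotation":[0,0,0],"translation":[-2,3,-104],"grip":28},{"rotation":[0,0,4],"translation":[-8,0,-104],"grip":28},{"rotation":[0,0,8],"translation":[-15,-3,-104],"grip":28},{"rotation":[0,0,16],"translation":[-27,-11,-104],"grip":28},{"rotation":[0,0,24],"translation":[-38,-20,-104],"grip":28},{"rotation":[0,0,32],"translation":[-47,-30,-104],"grip":28},{"rotation":[0,0,40],"translation":[-55,-42,-104],"grip":28},{"rotation":[0,0,48],"translation":[-61,-55,-104],"grip":28},{"rotation":[0,0,56],"translation":[-66,-68,-104],"grip":28},{"rotation":[0,0,62],"translation":[-68,-79,-104],"grip":28},{"rotation":[0,0,67],"translation":[-69,-88,-104],"grip":28},{"rotation":[0,0,69],"translation":[-69,-92,-104],"grip":28},{"rotation":[0,0,69],"translation":[-69,-92,-104],"grip":28},{"rotation":[0,0,69],"translation":[-69,-92,-104],"grip":28},{"rotation":[0,0,69],"translation":[-69,-92,-104],"grip":28}]'
python3 - <<'E'
from h import *
np.set_printoptions(precision=4,suppress=True)
im,d=imaging.camera('top');P=cloud('top',d)
for r in spotter.mark_of('top','brace_knob')[:2]+spotter.mark_of('top','brace_hinge')[:1]:print(r,onz('top',r['uv'],.06))
E
```

```text
time: 4.65
ee_pos: [0.4527, -0.0165, 0.048]
tcp_rot: [180.0, 0.1, 178.0]
wrist_force: [0.5, -0.4, 0.3]
opening: 0.0282
grasp_force: 0.0
{'uv': [306.2, 215.5], 'confidence': 0.96} [ 0.5482 -0.0161  0.06  ]
```

```bash
python3 -m jog '[{"rotation":[0,0,0],"translation":[0,5,0],"grip":50},{"rotation":[0,0,0],"translation":[0,5,0],"grip":50},{"rotation":[0,0,0],"translation":[0,5,45],"grip":60},{"rotation":[0,0,0],"translation":[0,5,90],"grip":85},{"rotation":[0,0,0],"translation":[0,5,120],"grip":85},{"rotation":[0,0,0],"translation":[0,5,120],"grip":85}]'
python3 - <<'E'
from h import *
np.set_printoptions(precision=4,suppress=True)
im,d=imaging.camera('wrist');P=cloud('wrist',d);cv2.imwrite('pics/w2.png',im[...,::-1])
for t,z in [('brace_knob',.084),('brace_hinge',.045)]:
  for r in spotter.mark_of('wrist',t)[:1]:print(t,r,onz('wrist',r['uv'],z))
im,d=imaging.camera('top')
for t,z in [('ring_centre',.073),('brace_hinge',.045),('lever_grip',.163)]:
  for r in spotter.mark_of('top',t)[:1]:print(t,r,onz('top',r['uv'],z))
E
```

```text
time: 5.4
ee_pos: [0.4541, -0.0116, 0.1717]
tcp_rot: [180.0, 0.4, 178.0]
wrist_force: [0.3, -0.8, -1.1]
opening: 0.0851
grasp_force: 0.0
brace_knob {'uv': [281.7, 211.8], 'confidence': 0.6} [ 0.453  -0.0117  0.084 ]
brace_hinge {'uv': [279.0, 305.9], 'confidence': 0.94} [ 0.5503 -0.0178  0.045 ]
ring_centre {'uv': [310.4, 175.1], 'confidence': 0.97} [ 0.6552 -0.0286  0.073 ]
brace_hinge {'uv': [306.7, 215.9], 'confidence': 0.75} [ 0.5484 -0.018   0.045 ]
lever_grip {'uv': [367.7, 232.7], 'confidence': 0.7} [ 0.4951 -0.1629  0.163 ]
```

View pics/w2.png

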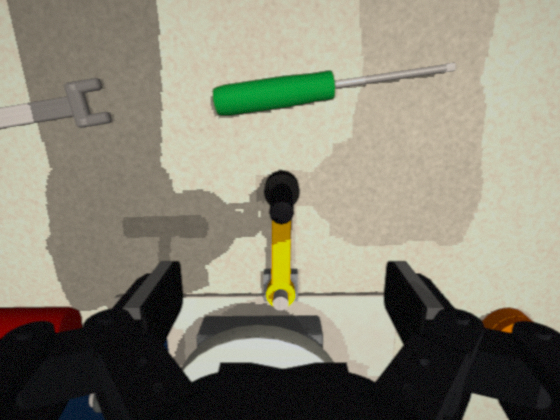

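The knob is at about (282,190) and the hinge at (280,297). The brace points straight to the lift's -x (176°), so it is seated. Next I hover over the blue dish with the tool tilted 35°.

```bash
python3 -m jog '[{"rotation":[-0.1,-4,0],"translation":[10,40,20],"grip":85},{"rotation":[-0.3,-8,0],"translation":[20,80,20],"grip":85},{"rotation":[-0.4,-12,0],"translation":[30,120,20],"grip":85},{"rotation":[-0.6,-16,0],"translation":[40,160,10],"grip":85},{"rotation":[-0.7,-20,0],"translation":[50,200,0],"grip":85},{"rotation":[-0.8,-24,0],"translation":[60,240,-10],"grip":85},{"rotation":[-1,-28,0],"translation":[70,280,-20],"grip":85},{"rotation":[-1.1,-32,0],"translation":[80,320,-30],"grip":85},{"rotation":[-1.2,-35,0],"translation":[86,347,-40],"grip":85},{"rotation":[-1.2,-35,0],"translation":[86,347,-40],"grip":85},{"rotation":[-1.2,-35,0],"translation":[86,347,-40],"grip":85}]'
python3 - <<'E'
from h import *
np.set_printoptions(precision=4,suppress=True)
o=readout.get_obs(); print(o['q'])
im,d=imaging.camera('wrist');P=cloud('wrist',d);cv2.imwrite('pics/w3.png',im[...,::-1])
for r in spotter.mark_of('wrist','dish_blue')[:2]:print(r,onz('wrist',r['uv'],0))
h=cv2.cvtColor(im,cv2.COLOR_RGB2HSV); m=cv2.inRange(h,np.array([100,120,60]),np.array([130,255,255]))
n,l,s,c=cv2.connectedComponentsWithStats(m)
for i in np.argsort(-s[1:,4])[:2]+1:
  Q=P[l==i]; Q=Q[(Q[:,2]>.022)&(Q[:,2]<.032)]; print(s[i],onz('wrist',c[i],.026), len(Q), cv2.minEnclosingCircle((Q[:,:2]*1000).astype(np.float32)) if len(Q)>5 else '',Q.mean(0))
E
```

```text
time: 6.85
ee_pos: [0.5374, 0.3353, 0.1258]
tcp_rot: [-179.9, 34.9, 178.1]
wrist_force: [0.5, -0.2, 0.6]
opening: 0.085
grasp_force: 0.0
[ 42.3272  -9.7048 -23.1355  50.0706 -23.5786  38.5909]
{'uv': [256.3, 230.9], 'confidence': 0.91} [0.6945 0.3019 0.    ]
{'uv': [156.2, 190.5], 'confidence': 0.86} [ 0.6276  0.2176 -0.    ]
[  438   199   122   133 11003] [0.7249 0.5648 0.026 ] 1053 ((641.345947265625, 516.8462524414062), 47.720218658447266) [0.6392 0.518  0.027 ]
[ 252  155   68   54 2949] [0.5923 0.3353 0.026 ] 2815 ((594.574462890625, 335.252685546875), 26.868629455566406) [0.5908 0.3355 0.0277]
```

View pics/w3.png

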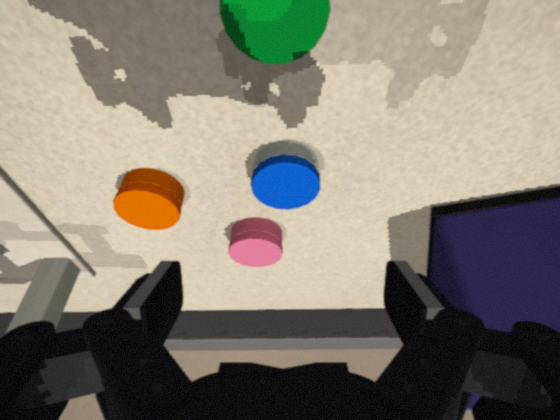

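The blue lid is at (286,182), which gives dish (0.5945, 0.335). Both network hits were the pink (256,242) and orange (149,200) look-alikes, so I ignore them. Grasping now.

```bash
python3 -m jog '[{"rotation":[0,0,0],"translation":[20,0,-38],"grip":85},{"rotation":[0,0,0],"translation":[41,0,-78],"grip":85},{"rotation":[0,0,0],"translation":[56,0,-106],"grip":85},{"rotation":[0,0,0],"translation":[63,0,-119],"grip":85},{"rotation":[0,0,0],"translation":[63,0,-119],"grip":85},{"rotation":[0,0,0],"translation":[63,0,-119],"grip":65},{"rotation":[0,0,0],"translation":[63,0,-119],"grip":50},{"rotation":[0,0,0],"translation":[63,0,-119],"grip":45},{"rotation":[0,0,0],"translation":[63,0,-119],"grip":45},{"rotation":[0,0,0],"translation":[63,0,-119],"grip":45},{"rotation":[0,0,0],"translation":[63,0,-119],"grip":45}]' 30
```

```text
time: 8.05
ee_pos: [0.6021, 0.3358, 0.0107]
tcp_rot: [179.9, 35.2, 177.9]
wrist_force: [-3.8, -2.8, 7.2]
opening: 0.0526
grasp_force: 31.9
```

```bash
python3 -m jog '[{"rotation":[0,0,0],"translation":[0,0,20],"grip":45},{"rotation":[0,0,0],"translation":[-5,0,60],"grip":45},{"rotation":[0,0,0],"translation":[-15,-5,100],"grip":45},{"rotation":[0,0,0],"translation":[-35,-35,115],"grip":45},{"rotation":[0,0,0],"translation":[-55,-75,115],"grip":45},{"rotation":[0,0,0],"translation":[-75,-115,115],"grip":45},{"rotation":[0,0,0],"translation":[-95,-155,115],"grip":45},{"rotation":[0,0,0],"translation":[-110,-195,115],"grip":45},{"rotation":[0,0,0],"translation":[-115,-235,115],"grip":45},{"rotation":[0,0,0],"translation":[-115,-275,115],"grip":45},{"rotation":[0,0,0],"translation":[-115,-315,115],"grip":45},{"rotation":[0,0,0],"translation":[-115,-350,115],"grip":45},{"rotation":[0,0,0],"translation":[-115,-377,115],"grip":45},{"rotation":[0,0,0],"translation":[-115,-377,115],"grip":45},{"rotation":[0,0,0],"translation":[-115,-377,115],"grip":45},{"rotation":[0,0,0],"translation":[-115,-377,115],"grip":45}]'
python3 - <<'E'
from h import *
np.set_printoptions(precision=4,suppress=True)
o=readout.get_obs();print(o['ee_pos'])
for n in ['top','wrist','scene']:
  im,d=imaging.camera(n);P=cloud(n,d);cv2.imwrite(f'pics/c_{n}.png',im[...,::-1]);np.savez(f'c_{n}.npz',im=im,d=d)
  for t,z in [('ring_centre',.074),('head_edge',.2),('lever_grip',.163)]:
    for r in spotter.mark_of(n,t)[:1]:print(n,t,r,onz(n,r['uv'],z))
  if n!='scene':
    m=(P[...,2]>.066)&(P[...,2]<.083)&(np.hypot(P[...,0]-.644,P[...,1]+.042)<.095)
    Q=P[m]; 
    if len(Q)>50:
      print(len(Q),'z',np.median(Q[:,2]))
      C=cv2.convexHull((Q[:,:2]*1000).astype(np.float32)); print('ext',Q.min(0),Q.max(0),cv2.minEnclosingCircle(C))
A=cv2.imread('pics/c_top.png')[140:220,260:400];B=cv2.imread('pics/c_wrist.png')
A=cv2.resize(A,(560,320),interpolation=cv2.INTER_CUBIC);cv2.imwrite('pics/c_both.png',np.vstack([A,cv2.resize(B,(373,280)) if 0 else cv2.copyMakeBorder(cv2.resize(B,(373,280)),0,0,0,187,0)]))
E
```

```text
time: 9.65
ee_pos: [0.4863, -0.041, 0.1235]
tcp_rot: [180.0, 35.0, 178.0]
wrist_force: [0.3, 0.7, -1.5]
opening: 0.0528
grasp_force: 32.0
[ 0.4863 -0.041   0.1235]
top ring_centre {'uv': [314.8, 178.6], 'confidence': 0.75} [ 0.6454 -0.0401  0.074 ]
top head_edge {'uv': [319.0, 169.6], 'confidence': 0.83} [ 0.6476 -0.0435  0.2   ]
top lever_grip {'uv': [364.2, 236.2], 'confidence': 0.9} [ 0.4866 -0.1541  0.163 ]
1832 z 0.07353295401464333
ext [ 0.5689 -0.132   0.0661] [0.6856 0.0368 0.0829] ((649.5714721679688, -47.751956939697266), 86.79371643066406)
wrist ring_centre {'uv': [289.0, 303.8], 'confidence': 0.88} [ 0.6472 -0.0402  0.074 ]
2415 z 0.0729521310906617
ext [ 0.6346 -0.1107  0.0718] [0.725  0.0203 0.0747] ((673.5204467773438, -43.382896423339844), 67.46209716796875)
scene ring_centre {'uv': [233.1, 250.2], 'confidence': 0.64} [ 0.6517 -0.0388  0.074 ]
scene head_edge {'uv': [232.9, 214.6], 'confidence': 0.95} [ 0.6533 -0.0343  0.2   ]
```

View pics/c_both.png

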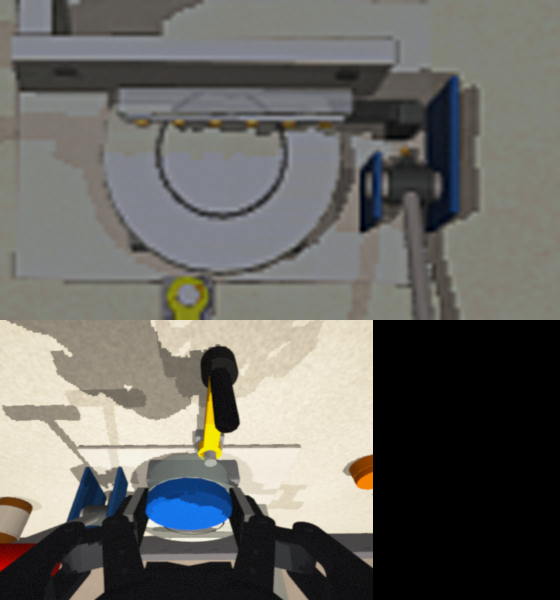

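The top crop shows the ring at (222,154), pixel (315.5,178), which gives about (0.6465,-0.0415). The wrist view shows the dish held level between the fingers. Moving in over the ring.

```bash
python3 -m jog '[{"rotation":[0,0,0],"translation":[25,0,0],"grip":45},{"rotation":[0,0,0],"translation":[55,0,-8],"grip":45},{"rotation":[0,0,0],"translation":[80,0,-18],"grip":45},{"rotation":[0,0,0],"translation":[105,0,-26],"grip":45},{"rotation":[0,0,0],"translation":[130,0,-28],"grip":45},{"rotation":[0,0,0],"translation":[150,0,-28],"grip":45},{"rotation":[0,0,0],"translation":[163,0,-30],"grip":45},{"rotation":[0,0,0],"translation":[168,0,-33],"grip":45},{"rotation":[0,0,0],"translation":[168,0,-36],"grip":45},{"rotation":[0,0,0],"translation":[168,0,-37],"grip":45},{"rotation":[0,0,0],"translation":[168,0,-37],"grip":45},{"rotation":[0,0,0],"translation":[168,0,-37],"grip":45}]'
```

```text
time: 11.45
ee_pos: [0.654, -0.0418, 0.0866]
tcp_rot: [180.0, 35.0, 178.0]
wrist_force: [0.2, 0.4, -0.5]
opening: 0.0526
grasp_force: 32.0
```

```bash
python3 -m jog '[{"rotation":[0,0,0],"translation":[0,0,-1],"grip":45},{"rotation":[0,0,0],"translation":[0,0,-2],"grip":45},{"rotation":[0,0,0],"translation":[0,0,-2.5],"grip":45},{"rotation":[0,0,0],"translation":[0,0,-2.5],"grip":45}]'
python3 - <<'E'
from h import *
np.set_printoptions(precision=4,suppress=True)
im,d=imaging.camera('scene');cv2.imwrite('pics/p0.png',cv2.resize(im[170:310,150:310],None,fx=4,fy=4)[...,::-1])
E
```

```text
time: 11.85
ee_pos: [0.6543, -0.0417, 0.0837]
tcp_rot: [180.0, 35.0, 178.0]
wrist_force: [-0.5, -0.4, -1.5]
opening: 0.0527
grasp_force: 32.0
```

View pics/p0.png

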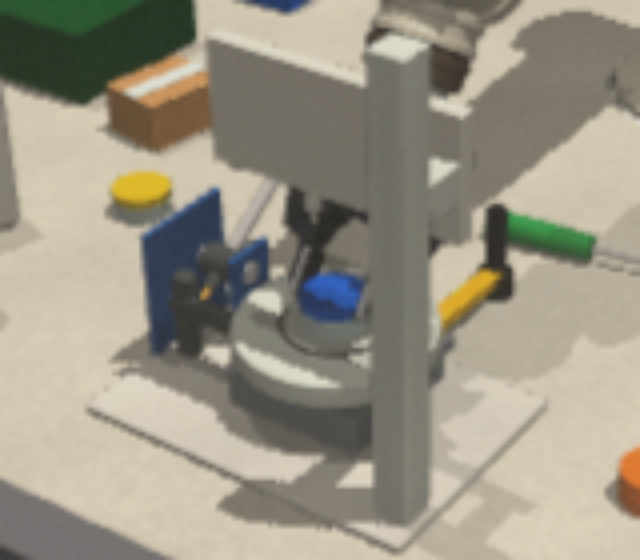

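The dish is over the ring at (332,297), with the ring's rear edge just below it at (320,345). There is no contact force yet, so I lower further.

```bash
python3 -m jog '[{"rotation":[0,0,0],"translation":[0,0,-1],"grip":45},{"rotation":[0,0,0],"translation":[0,0,-1],"grip":45},{"rotation":[0,0,0],"translation":[0,0,-1],"grip":45}]'; python3 -m jog '[{"rotation":[0,0,0],"translation":[0,0,-1],"grip":45},{"rotation":[0,0,0],"translation":[0,0,-1],"grip":45},{"rotation":[0,0,0],"translation":[0,0,-1],"grip":45}]'
```

```text
time: 12.2
ee_pos: [0.6544, -0.0417, 0.0827]
tcp_rot: [180.0, 35.0, 178.0]
wrist_force: [0.3, 0.2, 0.1]
opening: 0.0532
grasp_force: 32.1
time: 12.5
ee_pos: [0.6548, -0.0418, 0.0827]
tcp_rot: [180.0, 35.1, 178.0]
wrist_force: [-2.0, -1.4, 5.3]
opening: 0.0528
grasp_force: 32.5
```

```bash
python3 -m jog '[{"rotation":[0,0,0],"translation":[0,0,1],"grip":60},{"rotation":[0,0,0],"translation":[0,0,1],"grip":85},{"rotation":[0,0,0],"translation":[0,0,1],"grip":85},{"rotation":[0,0,0],"translation":[0,0,1],"grip":85},{"rotation":[0,0,0],"translation":[0,0,1],"grip":85},{"rotation":[0,0,0],"translation":[-10,0,3],"grip":85},{"rotation":[0,0,0],"translation":[-30,0,8],"grip":85},{"rotation":[0,0,0],"translation":[-60,0,13],"grip":85},{"rotation":[0,0,0],"translation":[-95,0,25],"grip":85},{"rotation":[0,0,0],"translation":[-135,0,60],"grip":85},{"rotation":[0,0,0],"translation":[-175,0,95],"grip":85},{"rotation":[0,0,0],"translation":[-190,0,115],"grip":85},{"rotation":[0,0,0],"translation":[-190,0,115],"grip":85},{"rotation":[0,0,0],"translation":[-190,0,115],"grip":85}]'
python3 - <<'E'
from h import *
np.set_printoptions(precision=4,suppress=True)
print(readout.get_obs()['q'])
im,d=imaging.camera('top');P=cloud('top',d);cv2.imwrite('pics/r_top.png',cv2.resize(im[140:260,230:400],None,fx=4,fy=4)[...,::-1])
m=cv2.inRange(cv2.cvtColor(im,cv2.COLOR_RGB2HSV),np.array([100,100,40]),np.array([130,255,255]));m[:, :280]=0;m[:,345:]=0;m[:150]=0;m[205:]=0
v,u=np.nonzero(m);print(len(u),(u.min(),u.max(),v.min(),v.max()),onz('top',[(u.min()+u.max())/2,(v.min()+v.max())/2],.098),np.median(P[v,u],0))
im,d=imaging.camera('wrist')
P=cloud('wrist',d);m=cv2.inRange(cv2.cvtColor(im,cv2.COLOR_RGB2HSV),np.array([100,100,40]),np.array([130,255,255]))>0
m&=(P[...,2]>.085)&(P[...,2]<.11)&(np.hypot(P[...,0]-.65,P[...,1]+.04)<.05);print(m.sum())
if m.sum()>10:print(cv2.minEnclosingCircle((P[m][:,:2]*1000).astype(np.float32)),P[m].mean(0))
for t,z in [('ring_centre',.072),('lever_grip',.163),('lever_pivot',.07)]:
    for n in ['wrist','top']:
      for r in spotter.mark_of(n,t)[:1]:print(n,t,r,onz(n,r['uv'],z))
E
```

```text
time: 13.9
ee_pos: [0.4641, -0.0418, 0.1976]
tcp_rot: [180.0, 35.2, 178.0]
wrist_force: [0.8, 0.6, -0.0]
opening: 0.0851
grasp_force: 0.0
[ -6.8613 -44.2491 -38.5019  60.694    2.8009  -3.967 ]
273 (np.int64(306), np.int64(326), np.int64(171), np.int64(186)) [ 0.6419 -0.0419  0.098 ] [ 0.643  -0.0417  0.0992]
1265
((645.50146484375, -40.74943923950195), 26.851219177246094) [ 0.6396 -0.0407  0.0967]
top ring_centre {'uv': [313.6, 180.4], 'confidence': 0.82} [ 0.6409 -0.0369  0.072 ]
wrist lever_grip {'uv': [81.4, 241.8], 'confidence': 0.86} [ 0.4908 -0.1601  0.163 ]
top lever_grip {'uv': [364.3, 233.3], 'confidence': 0.91} [ 0.4937 -0.1545  0.163 ]
wrist lever_pivot {'uv': [177.5, 237.8], 'confidence': 0.93} [ 0.6267 -0.159   0.07  ]
top lever_pivot {'uv': [361.9, 185.6], 'confidence': 0.82} [ 0.6255 -0.1655  0.07  ]
```

View pics/r_top.png

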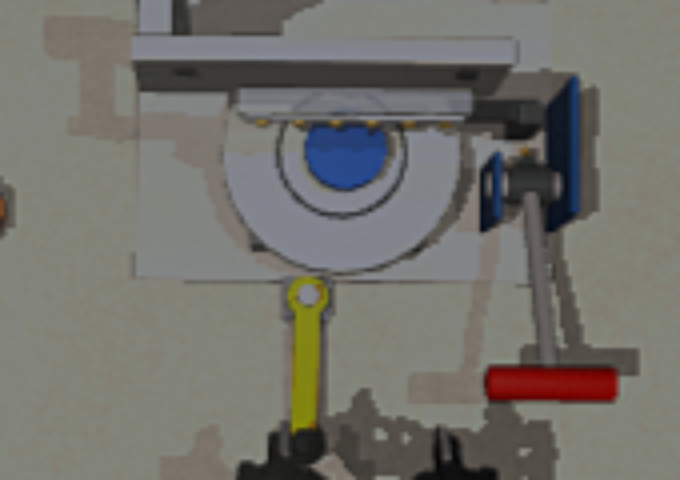

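The blue dish at (346,152) stands inside the ring (centre about (342,152)), let go, and the brace is straight out. Next I pump the lever with shut fingers.

```bash
python3 -m jog '[{"rotation":[0.3,8,0],"translation":[0,0,30],"grip":40},{"rotation":[0.5,16,0],"translation":[0,0,60],"grip":0},{"rotation":[0.8,24,0],"translation":[5,-40,60],"grip":0},{"rotation":[1.1,32,0],"translation":[12,-80,55],"grip":0},{"rotation":[1.2,35,0],"translation":[20,-118,40],"grip":0},{"rotation":[1.2,35,0],"translation":[23,-118,10],"grip":0},{"rotation":[1.2,35,0],"translation":[23,-118,0],"grip":0},{"rotation":[1.2,35,0],"translation":[23,-118,0],"grip":0},{"rotation":[1.2,35,0],"translation":[23,-118,0],"grip":0}]'
```

```text
time: 15.2
ee_pos: [0.4869, -0.159, 0.1991]
tcp_rot: [-180.0, 0.2, 178.0]
wrist_force: [0.2, -0.5, 0.6]
opening: -0.0
grasp_force: 0.0
```

```bash
python3 -m jog '[{"rotation":[0,0,0],"translation":[1,0,-20],"grip":0},{"rotation":[0,0,0],"translation":[-1,0,-30],"grip":0},{"rotation":[0,0,0],"translation":[-10,0,-48],"grip":0},{"rotation":[0,0,0],"translation":[-16,0,-62],"grip":0},{"rotation":[0,0,0],"translation":[-20,0,-76],"grip":0},{"rotation":[0,0,0],"translation":[-23,0,-90],"grip":0},{"rotation":[0,0,0],"translation":[-25,0,-105],"grip":0},{"rotation":[0,0,0],"translation":[-26,0,-118],"grip":0},{"rotation":[0,0,0],"translation":[-26,0,-130],"grip":0},{"rotation":[0,0,0],"translation":[-24,0,-140],"grip":0},{"rotation":[0,0,0],"translation":[-24,0,-146],"grip":0},{"rotation":[0,0,0],"translation":[-24,0,-146],"grip":0},{"rotation":[0,0,0],"translation":[-24,0,-146],"grip":0}]'
python3 - <<'E'
from h import *
np.set_printoptions(precision=4,suppress=True)
im,d=imaging.camera('scene');cv2.imwrite('pics/l1.png',cv2.resize(im[150:310,130:310],None,fx=3.5,fy=3.5)[...,::-1])
E
```

```text
time: 16.5
ee_pos: [0.4632, -0.1596, 0.0572]
tcp_rot: [-179.9, 0.3, 178.0]
wrist_force: [-19.0, 4.4, 39.8]
opening: 0.0002
grasp_force: 19.8
```

View pics/l1.png

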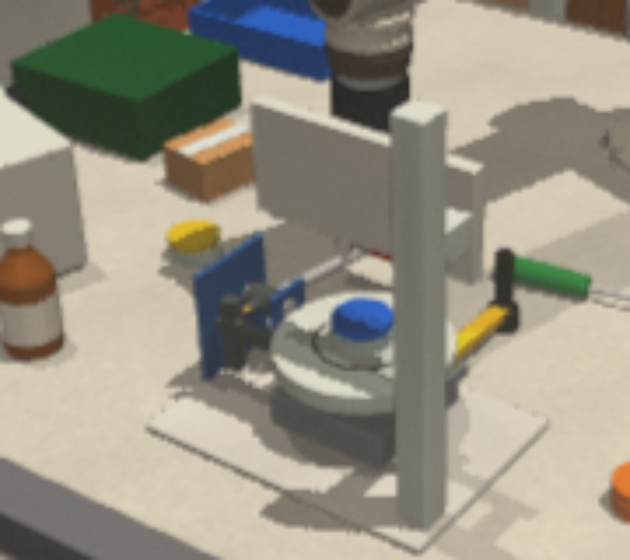

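The lever is down at its stop: 40 N at TCP z 0.057. The disc is raised with the dish at (360,320) standing on it. I return it, then do stroke 2 a little shorter.

```bash
python3 -m jog '[{"rotation":[0,0,0],"translation":[-2,0,16],"grip":0},{"rotation":[0,0,0],"translation":[-1,0,40],"grip":0},{"rotation":[0,0,0],"translation":[4,0,70],"grip":0},{"rotation":[0,0,0],"translation":[14,0,98],"grip":0},{"rotation":[0,0,0],"translation":[23,0,120],"grip":0},{"rotation":[0,0,0],"translation":[24,0,140],"grip":0},{"rotation":[0,0,0],"translation":[24,0,146],"grip":0},{"rotation":[0,0,0],"translation":[24,0,146],"grip":0},{"rotation":[0,0,0],"translation":[24,0,146],"grip":0}]'
python3 - <<'E'
from h import *
imaging.camera('top')
for r in spotter.mark_of('top','lever_grip')[:1]:print(r,onz('top',r['uv'],.163))
E
python3 -m jog '[{"rotation":[0,0,0],"translation":[1,0,-20],"grip":0},{"rotation":[0,0,0],"translation":[-1,0,-30],"grip":0},{"rotation":[0,0,0],"translation":[-10,0,-48],"grip":0},{"rotation":[0,0,0],"translation":[-16,0,-62],"grip":0},{"rotation":[0,0,0],"translation":[-20,0,-76],"grip":0},{"rotation":[0,0,0],"translation":[-23,0,-90],"grip":0},{"rotation":[0,0,0],"translation":[-25,0,-105],"grip":0},{"rotation":[0,0,0],"translation":[-26,0,-118],"grip":0},{"rotation":[0,0,0],"translation":[-26,0,-130],"grip":0},{"rotation":[0,0,0],"translation":[-24,0,-139],"grip":0},{"rotation":[0,0,0],"translation":[-24,0,-143],"grip":0},{"rotation":[0,0,0],"translation":[-24,0,-143],"grip":0}]'
```

```text
time: 17.45
ee_pos: [0.4868, -0.1595, 0.1965]
tcp_rot: [-180.0, 0.0, 178.0]
wrist_force: [-0.2, 0.1, -0.7]
opening: 0.0003
grasp_force: 0.0
time: 18.75
ee_pos: [0.4618, -0.1597, 0.0572]
tcp_rot: [-180.0, -0.0, 178.0]
wrist_force: [-21.0, 4.2, 40.6]
opening: 0.0002
grasp_force: 20.0
```

```bash
python3 -m jog '[{"rotation":[0,0,0],"translation":[-2,0,16],"grip":0},{"rotation":[0,0,0],"translation":[-1,0,40],"grip":0},{"rotation":[0,0,0],"translation":[4,0,70],"grip":0},{"rotation":[0,0,0],"translation":[14,0,98],"grip":0},{"rotation":[0,0,0],"translation":[23,0,120],"grip":0},{"rotation":[0,0,0],"translation":[24,0,140],"grip":0},{"rotation":[0,0,0],"translation":[24,0,143],"grip":0},{"rotation":[0,0,0],"translation":[24,0,143],"grip":0},{"rotation":[0,0,0],"translation":[24,0,143],"grip":0}]'
python3 -m jog '[{"rotation":[0,0,0],"translation":[1,0,-20],"grip":0},{"rotation":[0,0,0],"translation":[-1,0,-30],"grip":0},{"rotation":[0,0,0],"translation":[-10,0,-48],"grip":0},{"rotation":[0,0,0],"translation":[-16,0,-62],"grip":0},{"rotation":[0,0,0],"translation":[-20,0,-76],"grip":0},{"rotation":[0,0,0],"translation":[-23,0,-90],"grip":0},{"rotation":[0,0,0],"translation":[-25,0,-105],"grip":0},{"rotation":[0,0,0],"translation":[-26,0,-118],"grip":0},{"rotation":[0,0,0],"translation":[-26,0,-130],"grip":0},{"rotation":[0,0,0],"translation":[-24,0,-138],"grip":0},{"rotation":[0,0,0],"translation":[-24,0,-141],"grip":0},{"rotation":[0,0,0],"translation":[-24,0,-141],"grip":0}]'
python3 -m jog '[{"rotation":[0,0,0],"translation":[-2,0,16],"grip":0},{"rotation":[0,0,0],"translation":[-1,0,40],"grip":0},{"rotation":[0,0,0],"translation":[4,0,70],"grip":0},{"rotation":[0,0,0],"translation":[14,0,98],"grip":0},{"rotation":[0,0,0],"translation":[23,0,120],"grip":0},{"rotation":[0,0,0],"translation":[24,0,140],"grip":0},{"rotation":[0,0,0],"translation":[24,0,143],"grip":0},{"rotation":[0,0,0],"translation":[24,0,143],"grip":0},{"rotation":[0,0,0],"translation":[24,0,143],"grip":0}]'
cat > chk.py <<'E'
from h import *
np.set_printoptions(precision=4,suppress=True)
im,d=imaging.camera('top');P=cloud('top',d);cv2.imwrite('pics/k_top.png',cv2.resize(im[130:260,220:400],None,fx=4,fy=4)[...,::-1])
g=P[195:206,305:325,2];print('disc front z',np.median(g), np.median(P[185:195,295:300,2]))
m=cv2.inRange(cv2.cvtColor(im,cv2.COLOR_RGB2HSV),np.array([100,100,40]),np.array([130,255,255]))>0
m&=(np.hypot(P[...,0]-.645,P[...,1]+.041)<.05);print(m.sum(),np.median(P[m],0))
for r in spotter.mark_of('top','lever_grip')[:1]:print(r,onz('top',r['uv'],.163))
E
python3 chk.py
```

```text
time: 19.65
ee_pos: [0.4867, -0.1596, 0.1953]
tcp_rot: [180.0, -0.1, 178.0]
wrist_force: [-0.2, -0.0, -0.7]
opening: 0.0003
grasp_force: 0.0
time: 20.85
ee_pos: [0.4616, -0.1596, 0.0574]
tcp_rot: [-180.0, -0.1, 178.0]
wrist_force: [-14.8, 3.2, 26.9]
opening: 0.0002
grasp_force: 13.2
time: 21.75
ee_pos: [0.4867, -0.1596, 0.1972]
tcp_rot: [180.0, -0.1, 178.0]
wrist_force: [-0.8, 0.9, -0.3]
opening: 0.0002
grasp_force: 0.0
disc front z 0.11776721607678053 0.1175491400360068
239 [ 0.6392 -0.0416  0.1436]
{'uv': [129.7, 284.8], 'confidence': 0.59} [0.3747 0.4233 0.163 ]
```

The disc is at about 48 mm, so it needs another stroke.

```bash
python3 -m jog '[{"rotation":[0,0,0],"translation":[1,0,-20],"grip":0},{"rotation":[0,0,0],"translation":[-1,0,-30],"grip":0},{"rotation":[0,0,0],"translation":[-10,0,-48],"grip":0},{"rotation":[0,0,0],"translation":[-16,0,-62],"grip":0},{"rotation":[0,0,0],"translation":[-20,0,-76],"grip":0},{"rotation":[0,0,0],"translation":[-23,0,-90],"grip":0},{"rotation":[0,0,0],"translation":[-25,0,-105],"grip":0},{"rotation":[0,0,0],"translation":[-26,0,-118],"grip":0},{"rotation":[0,0,0],"translation":[-26,0,-130],"grip":0},{"rotation":[0,0,0],"translation":[-24,0,-138],"grip":0},{"rotation":[0,0,0],"translation":[-24,0,-142],"grip":0},{"rotation":[0,0,0],"translation":[-24,0,-142],"grip":0}]'
python3 -m jog '[{"rotation":[0,0,0],"translation":[-2,0,16],"grip":0},{"rotation":[0,0,0],"translation":[-1,0,40],"grip":0},{"rotation":[0,0,0],"translation":[4,0,70],"grip":0},{"rotation":[0,0,0],"translation":[14,0,98],"grip":0},{"rotation":[0,0,0],"translation":[23,0,120],"grip":0},{"rotation":[0,0,0],"translation":[24,0,150],"grip":0},{"rotation":[0,0,0],"translation":[0,0,190],"grip":0},{"rotation":[0,0,0],"translation":[-40,0,220],"grip":0},{"rotation":[0,0,0],"translation":[-80,0,220],"grip":0},{"rotation":[0,0,0],"translation":[-80,0,220],"grip":0},{"rotation":[0,0,0],"translation":[-80,0,220],"grip":0}]'
python3 chk.py
```

```text
time: 23.05
ee_pos: [0.4621, -0.1597, 0.0576]
tcp_rot: [-180.0, -0.1, 178.0]
wrist_force: [-9.3, 1.8, 15.3]
opening: -0.0002
grasp_force: 7.5
time: 24.15
ee_pos: [0.3829, -0.1598, 0.2768]
tcp_rot: [-180.0, 0.1, 178.0]
wrist_force: [0.5, 0.2, -0.2]
opening: -0.0002
grasp_force: 0.0
disc front z 0.12561871316423767 0.12604424160483263
231 [ 0.6393 -0.0413  0.1517]
{'uv': [365.2, 234.0], 'confidence': 0.8} [ 0.492  -0.1567  0.163 ]
```

View pics/k_top.png

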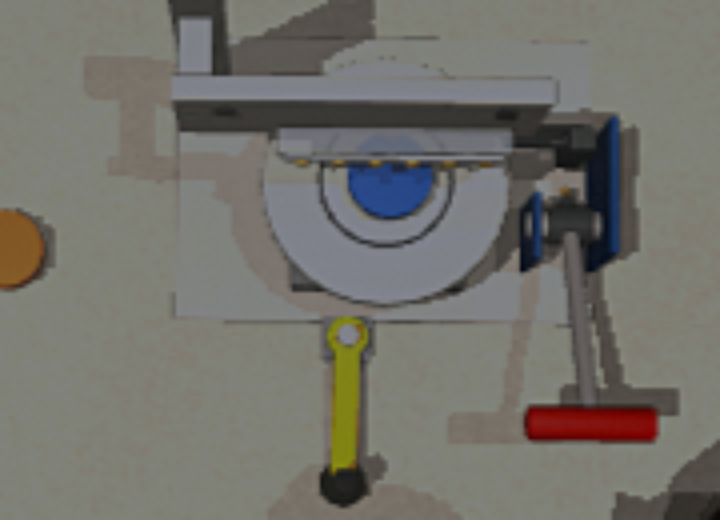

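The disc is at 56 mm with the dish at (391,178) inside the ring. The brace is straight out, the lever is up at (590,424), and the arm is clear.

```bash
python3 -c "
from workcell import bot
print(bot.job_done())"
```

```text
the job is handed in; nothing more can be done
None
```

I handed the job in at about 24 s. The brace is seated, the blue dish stands let go inside the ring, and four full lever strokes raised the disc to about 56 mm; the hand-in call gave no verdict.

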